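Wind back the curing hood and show the doll's chair to the camera

ROBOT

A 7-joint arm with a two-finger parallel gripper is mounted at the origin on the work surface. World frame = base frame: x ahead of the robot, y to its left, z up, the work surface at z = 0. Lengths are in m, angles in degrees, forces in N, time in s.
With the tool pointing down it reaches from about 0.425 to 0.875 m from the base axis. Payload 4.7 kg.
Tool frame: the origin (TCP) lies between the finger pads; the fingertips stand 22 mm ahead of it and the grasp point (between the pads) lies 3 mm ahead of it; z points along the fingers, y is the line along which they close (so a half turn about z gives the same grasp; the last joint's range is limited). The gripper opens to 87 mm and grips with 3 to 60 N. Pads are 19 mm wide; open, the fingers measure 117 mm over their backs; the gripper's body (75 mm by 190 mm) begins 51 mm behind the grasp point.
Start: joints at [-70.067, 18.392, -4.016, 83.108, 1.295, 78.541, -3.26], TCP at [0.213, 0.614, 0.245] pointing down, gripper open.
Joint ranges: [-163.93, 163.93], [-17.29, 119.83], [-79.2, 71.16], [3.27, 140.29], [-89.18, 269.18], [5.43, 117.66], [-154.24, 154.24]. Speed limits (degrees/s): [147.25, 147.25, 180, 180, 180, 180, 180].

INTERFACE

Orientations are given as [roll, pitch, yaw] about the fixed x, y, z axes, in that order (R = Rz(yaw) Ry(pitch) Rx(roll)).
In Python, from cell import env gives the robot as it stands.
- The arm moves only by the tool drive_tool, never from a script. Its argument "moves" is a list of rows, each a list of 3 entries, a list of its own where there are three numbers: the shift along the tool's x, y, z in mm, then the turn, a rotation vector about the tool's x, y, z in rad, then the closure, from 0 (fully open) to 1 (shut). In form: [[[x, y, z], [wx, wy, wz], jaw], ...]. A call has 1 to 12 rows; each row shifts and turns the commanded pose from where the row before left it, along the tool's axes as they then stand; what a row does not reach is not made up. A row lasts 1/12 s, in which the tool goes at most 41.7 mm and 7.16 degrees, less where a joint would pass 70% of its speed; a pose out of reach is approached as far as the arm can. A call with a gripper value outside its range is refused whole. The fingers move at their own pace and stop on an object; "newtons" is the grip in N (left out, the last holds). Time passes only in rows, so rows that do not move let the fingers close. It gives the time, the measured TCP pose, the force, the opening and the grip force at its end, in the units of the state.
- env.get_obs(): the state, without advancing time (a new reading comes with each control period).
- env.read_camera(name): name is "scene" or "side" or "wrist"; returns (picture, depth): 480x640x3 uint8, blue, green, red; 480x640 float32, m along the optical axis (not along the pixel's ray), 0 where there is no reading.
- env.get_calibration(name): a dict with "fx", "fy", "cx", "cy" (pixels), "T" (4x4, takes a point from camera to world coordinates). Camera axes: x right, y down, z forward; pixel columns grow to the right and rows downward; lengths in m; the calibration is good to about 2 mm. A picture is of the moment at which its call begins: read the wrist's pose just before it. get_calibration takes no time and is no camera call; for the wrist camera it gives the pose at the moment of the call.
- env.sign_off(): hands the job in; it is judged then, once.
The state is a dict: "time_s": time; "qpos": joint angles; "joint_velocities": joint speeds; "effort": joint torques, N m; "tool_pos": TCP position; "tool_rot": TCP orientation; "force": force on the tool from outside, world axes, zero at the start; "wrist_torque": the same for the moment, N m; "grip_width": finger opening in m; "grasp_force": force on a finger pad.
Only numpy, scipy, OpenCV 4.12 (cv2) and the standard library are available. Lean on these libraries where they do the work, as an engineer would, in place of code of your own. Each camera call takes 0.05 s, during which the arm holds its last target. There are 200 camera calls.

TASK

Wind the clear hood of the glue-curing station fully back with its hand crank (two full turns, clockwise seen from above), then pick out the doll's chair, leaving the stool beside it standing where it is and the camera as it is set. Hold the chair up still and upright in front of the inspection camera, its middle centred on the lens axis and 15 cm from the lens, with the front of the chair (the open seat side, away from the backrest) squarely facing the lens. Finish while still holding it there.

Things in the scene. Friction and masses are not known exactly. Their poses are not given: they have to be found in the camera images.
- station: Glue-curing station, fixed; place and yaw vary. White base plate 360 (x) by 260 (y) mm, 30 mm high; origin at the centre of its underside, -x its front (to the robot). Chair and stool stand side by side on its bed (black sheet, 30 mm above the table), about 90 mm in front (-x) of the origin, under the clear hood. The crank column stands on its +y side.
- hood_front (a point): Middle of the upper front edge of the clear hood, 145 mm above the table. The hood is a tunnel 150 mm long, 224 wide, top at 151 mm, open at the front, closed at the rear. It moves only with the crank: along the station's +x, 12.5 mm per rad, 157 mm in all, and then leaves chair and stool uncovered.
- crank (a joint): Angle of the hand crank in rad: 0 at the start with the hood closed; grows as the crank is turned clockwise seen from above; 12.57 (two full turns) is the stop, with the hood fully back. It turns with about 2 N at the knob and stays where it is left.
- crank_axis (a point): Point on the crank's upright axis, 165 mm above the table, 100 mm in front (-x) and 180 mm to the left (+y) of the station's origin. Column below 44 mm in diameter; the steel crank arm lies 135 to 147 mm above the table.
- crank_knob (a point): The crank's knob: an upright dark wooden cylinder 22 mm in diameter, 146 to 194 mm above the table; this point is on its centre line at 170 mm, 50 mm from the crank axis. It spins freely on its pin: grip it from above and lead it round without turning the gripper. At the start it lies in front of the axis and to the left, seen from the robot.
- chair: Doll's chair, plywood, 28 to 56 g, loose, upright on the bed on either side of the stool, front roughly to the robot. Seat 46 x 46 mm, its top 45 mm above the feet. Backrest: upright panel 8 mm thick (x), 46 wide (y), 45 to 95 mm above the feet, its mid-plane 19 mm behind the origin (x = +19 mm). Origin: centre of the underside at foot level; -x is the front, z up.
- chair_mid (a point): The middle of the chair: on its upright centre line (above its origin), 48 mm above the feet. This is the point to be held on the lens axis.
- stool: The doll's stool, same plywood, seat 46 x 46 mm, 45 mm high, four legs, no backrest; loose, on the curing bed next to the chair, centres about 95 mm apart. Origin at the centre of its underside. Leave it standing there.
- camera: Stand of the inspection camera, fixed on the table on the robot's right: round base 100 mm in diameter, 14 mm post up to 264 mm above the table, carrying a black camera head. Origin at the centre of the underside; the camera looks level along its -x.
- lens (a point): Centre of the front glass of the camera lens; the head (60 mm wide, 44 high) is set at another height each time, lens 175 to 230 mm above the table. The lens axis is level, along the camera stand's -x; the chair's middle belongs on it, 150 mm in front of this point. The head slides on its post if pushed hard.

How it is judged:
By the outcome, as a careful person would: the job done as asked, in the order asked, and still so for the second after the job is handed in, while the arm keeps its last pose, push and grip.
It also fails if it takes over 72 s, if anything falls off the work surface, if the arm or the gripper's body presses on something with over 40 N, if the wrist force passes 120 N, or if a joint passes its speed limit or range.

## Working session

There is one attempt and no reset: what is moved stays moved. The work goes in short steps, Python scripts to look and compute and a tool call to move; the robot and the scene stay as the last step left them, time stands still between calls to the robot, and variables do not carry over. Pictures are saved under pics/ and viewed, at most 10 in all, crops included, and the job is handed in when it is done.

Besides the shell and the picture viewer there is one more tool, called after "Request:" by a JSON object that holds its "method" and its "body", one argument or row to a line. drive_tool: Moves the arm, as the interface text tells. Its arguments: {"type":"object","properties":{"moves":{"type":"array"},"newtons":{"type":"number"}},"required":["moves"]}

```bash
mkdir -p pics; ls
python3 - <<'E'
from cell import env
import cv2,numpy as np
o=env.get_obs(); print(o)
for n in("scene","side","wrist"):
    c=env.get_calibration(n); p,d=env.read_camera(n)
    np.savez(f"pics/{n}0.npz",p=p,d=d,T=c["T"],k=[c["fx"],c["fy"],c["cx"],c["cy"]])
    cv2.imwrite(f"pics/{n}0.png",p); print(n,np.round(c["T"],3).tolist(),c["fx"],c["cx"],c["cy"])
E
```

```text
pics
{'time_s': 0.0, 'qpos': array([-70.06714096,  18.4389286 ,  -4.01676218,  83.17393529,
         1.29460056,  78.54213787,  -3.26231115]), 'joint_velocities': array([ 0.05272976,  0.02533884, -0.01286871, -0.02508841, -0.02088352,
        0.06139088,  0.03529237]), 'effort': array([-2.81568697e-05, -4.91287887e+01, -4.03707102e-01, -3.12529242e+01,
       -6.38203346e-02,  4.36160259e-02,  1.47057831e-04]), 'tool_pos': array([0.21282294, 0.61362776, 0.24347161]), 'tool_rot': array([-1.79890226e+02,  5.01588568e-03,  1.60875651e+02]), 'force': array([ 0.37595709,  0.38602967, -0.24491015]), 'wrist_torque': array([-0.05094051, -0.00595903,  0.00738979]), 'grasp_force': 0.0, 'grip_width': 0.0874281144993406}
scene [[0.256, 0.596, -0.761, 1.407], [0.967, -0.162, 0.199, -0.307], [-0.005, -0.786, -0.618, 0.841], [0.0, 0.0, 0.0, 1.0]] 567.6047841602929 307.51933060281533 247.93931629112785
side [[0.227, -0.734, 0.64, -0.231], [-0.974, -0.179, 0.141, -0.217], [0.011, -0.656, -0.755, 0.979], [0.0, 0.0, 0.0, 1.0]] 589.7323462795953 323.4932723140226 233.5347210209951
wrist [[0.327, 0.902, 0.281, 0.136], [0.945, -0.312, -0.099, 0.641], [-0.002, 0.298, -0.954, 0.382], [0.0, 0.0, 0.0, 1.0]] 354.2731503538163 321.4910398739784 243.8289303041046
```

View pics/scene0.png

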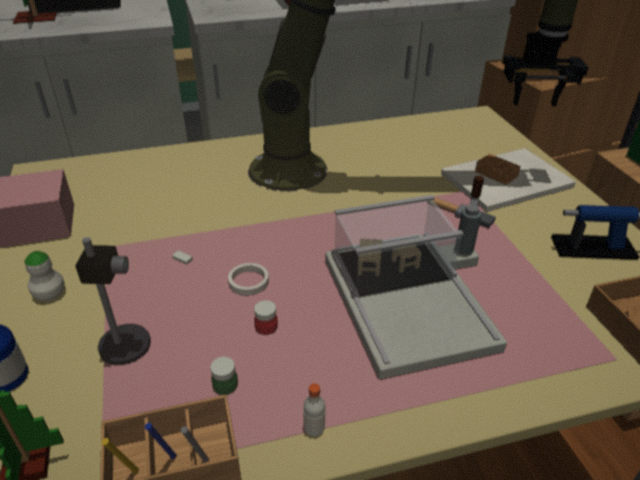

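View pics/side0.png

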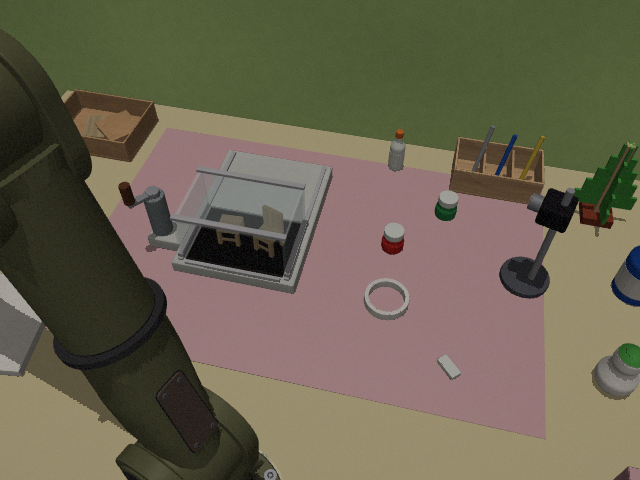

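Scene: the station is at the centre right, with the chair at (369,258), the stool at (407,257), the knob at (477,189) and the camera head at (100,264). Side: the knob is at (126,193), the chair at (270,230), the stool at (230,230) and the camera head at (555,210).

```bash
cat > h.py <<'E'
import cv2,numpy as np
def load(f):
    z=np.load(f); return z["p"],z["d"],z["T"],z["k"]
def ray(T,k,u,v):
    r=T[:3,:3]@np.array([(u-k[2])/k[0],(v-k[3])/k[1],1.]); return T[:3,3],r
def onz(T,k,u,v,z):
    o,r=ray(T,k,u,v); return o+r*(z-o[2])/r[2]
def two(A,B):
    (o,r),(p,s)=A,B; r=r/np.linalg.norm(r); s=s/np.linalg.norm(s)
    t=np.linalg.lstsq(np.c_[r,-s],p-o,rcond=None)[0]; a=o+t[0]*r; b=p+t[1]*s
    return (a+b)/2,np.linalg.norm(a-b)
def cloud(d,T,k):
    v,u=np.mgrid[:480,:640]; P=np.stack([(u-k[2])/k[0]*d,(v-k[3])/k[1]*d,d],-1)
    P=P@T[:3,:3].T+T[:3,3]; P[d<=0]=np.nan; return P
E
python3 - <<'E'
from h import *
o=[]
for n,bs in(("scene",[(330,160,190,220),(70,220,95,110)]),("side",[(110,140,230,150),(500,170,110,130)])):
    p,d,T,k=load(f"pics/{n}0.npz"); P=cloud(d,T,k); Z=P[...,2]
    hsv=cv2.cvtColor(p,cv2.COLOR_BGR2HSV)
    m=(Z>.022)&(Z<.038)&(P[...,0]>.35)&(P[...,0]<1.05)&(P[...,1]>-.25)&(P[...,1]<.35)
    n_,L,S,C=cv2.connectedComponentsWithStats(m.astype(np.uint8))
    i=1+np.argmax(S[1:,4]); q=P[L==i][:,:2].astype(np.float32)
    print(n,"plate",S[i],cv2.minAreaRect(q),np.nanmedian(Z[L==i]))
    # tall things
    for nm,c in(("knobregion",(.35,.85,.1,.4,.150,.215)),("camhead",(.3,1.1,-.7,-.2,.12,.29))):
        m=(P[...,0]>c[0])&(P[...,0]<c[1])&(P[...,1]>c[2])&(P[...,1]<c[3])&(Z>c[4])&(Z<c[5])
        q=P[m]; print(nm,m.sum(),np.round(np.nanmedian(q,0),3) if m.sum() else"",np.round(q.min(0),3) if m.sum() else"",np.round(q.max(0),3) if m.sum() else "")
    for x,y,w,h in bs: o.append(cv2.resize(p[y:y+h,x:x+w],(400,300) ,interpolation=cv2.INTER_CUBIC))
cv2.imwrite("pics/crop1.png",np.vstack([np.hstack(o[:2]),np.hstack(o[2:])]))
E
```

```text
scene plate [  325   250   182   122 10272] ((0.6089039444923401, 0.11849207431077957), (0.2621578574180603, 0.3632609248161316), 89.95896911621094) 0.030511971603986665
knobregion 660 [0.474 0.199 0.152] [0.44 0.1  0.15] [0.596 0.337 0.198]
camhead 2732 [ 0.604 -0.473  0.21 ] [ 0.547 -0.652  0.12 ] [ 0.9   -0.353  0.266]
side plate [ 172  150  160  139 7086] ((0.6079049110412598, 0.11699735373258591), (0.3669770658016205, 0.2605295479297638), 0.020198563113808632) 0.029136194679098615
knobregion 504 [0.459 0.313 0.153] [0.439 0.1   0.15 ] [0.592 0.335 0.195]
camhead 2758 [ 0.582 -0.477  0.205] [ 0.539 -0.661  0.12 ] [ 0.9   -0.354  0.265]
```

View pics/crop1.png

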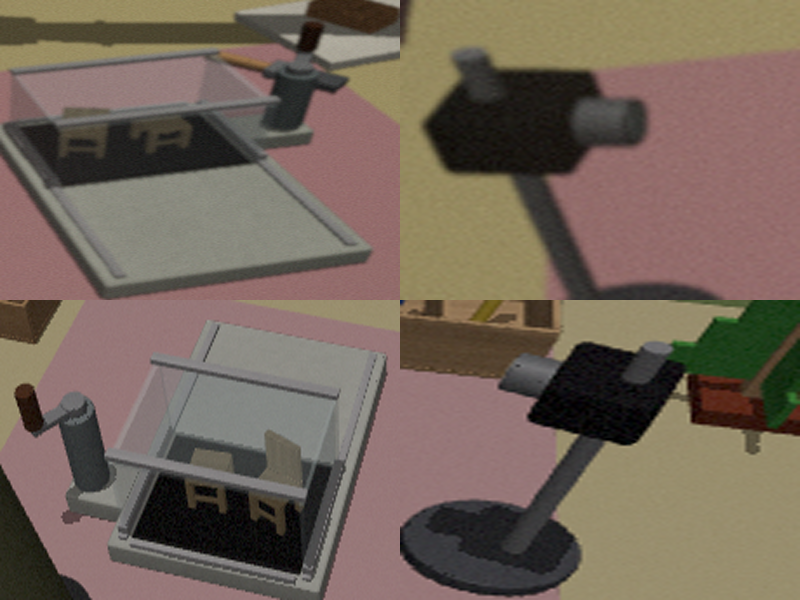

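Crop: the knob is dark brown, on an arm pointing towards −x/+y from the column. The lens barrel is grey and points away from the post towards the station. The chair is on the −y side and the stool on the +y side.

Run:
```python
from h import *
A=[];K=[]
for n in("scene","side"):
    p,d,T,k=load(f"pics/{n}0.npz"); P=cloud(d,T,k); Z=P[...,2]
    m=(P[...,0]>.4)&(P[...,0]<.6)&(P[...,1]>.25)&(P[...,1]<.37)&(Z>.16)&(Z<.21)
    q=P[m]; print(n,"knob",m.sum(),q.mean(0).round(4),q.min(0).round(3),q.max(0).round(3))
    g=p.astype(int); hsv=cv2.cvtColor(p,cv2.COLOR_BGR2HSV)
    kn=((hsv[...,0]<15)&(hsv[...,1]>90)&(hsv[...,2]<110)&m).astype(np.uint8)
    vv,uu=np.nonzero(kn); print("knob px",len(uu),uu.mean(),vv.mean()); K.append(ray(T,k,uu.mean(),vv.mean()))
    for u,v in [(uu.mean(),vv.mean())]: print("onz170",onz(T,k,u,v,.17).round(4))
    m=(P[...,0]>.45)&(P[...,0]<.75)&(P[...,1]>-.56)&(P[...,1]<-.3)&(Z>.04)&(Z<.275)
    pts=P[m]; V=hsv[...,2][m]; A.append(np.c_[pts,V])
    print("V hist",np.histogram(V,10))
    bm=m&(Z<.15); b=P[bm]; print("post",len(b),b.mean(0).round(4))
    bm=m&(Z>.25); print("posttop",P[bm].mean(0).round(4) if bm.sum() else 0, bm.sum())
    hd=m&(Z>.15)&(Z<.25)&(hsv[...,2]<40); print("head",P[hd].min(0).round(3),P[hd].max(0).round(3),cv2.minAreaRect(P[hd][:,:2].astype(np.float32)))
    lm=m&(Z>.15)&(Z<.25)&(hsv[...,2]>45)&(P[...,1]>-.43); q=P[lm]; print("lens",len(q),q.mean(0).round(4),q.min(0).round(3),q.max(0).round(3))
    # base disc
    dm=(P[...,0]>.45)&(P[...,0]<.75)&(P[...,1]>-.62)&(P[...,1]<-.4)&(Z>.008)&(Z<.03); q=P[dm]; print("base",cv2.minEnclosingCircle(q[:,:2].astype(np.float32)),np.median(Z[dm]))
print(two(*K))
np.save("pics/cam.npy",np.vstack(A))
```

```text
scene knob 176 [0.4717 0.3232 0.1808] [0.453 0.314 0.16 ] [0.479 0.337 0.198]
knob px 116 477.4310344827586 183.7844827586207
onz170 [0.4562 0.3336 0.17  ]
V hist (array([836, 297, 520, 178, 170,  94,  25,  17,   5,  43]), array([ 15. ,  29.8,  44.6,  59.4,  74.2,  89. , 103.8, 118.6, 133.4,
       148.2, 163. ]))
post 425 [ 0.6052 -0.4447  0.0893]
posttop [ 0.5775 -0.475   0.2595] 90
head [ 0.555 -0.499  0.166] [ 0.619 -0.435  0.244] ((0.5884823799133301, -0.46865683794021606), (0.052694521844387054, 0.06571781635284424), 74.10639190673828)
lens 149 [ 0.5939 -0.4238  0.2148] [ 0.576 -0.43   0.196] [ 0.607 -0.417  0.227]
base ((0.577865719795227, -0.4633199870586395), 0.05164628103375435) 0.013912837399702171
side knob 206 [0.4613 0.3219 0.1815] [0.453 0.314 0.16 ] [0.476 0.335 0.195]
knob px 174 125.20114942528735 190.50574712643677
onz170 [0.472  0.3303 0.17  ]
V hist (array([534, 566,  93, 419,  76,  88,  86,  19,   4,  31]), array([  0. ,  15.9,  31.8,  47.7,  63.6,  79.5,  95.4, 111.3, 127.2,
       143.1, 159. ]))
post 346 [ 0.5909 -0.4513  0.091 ]
posttop [ 0.5719 -0.4755  0.259 ] 85
head [ 0.539 -0.503  0.189] [ 0.609 -0.419  0.245] ((0.5772321224212646, -0.4580565392971039), (0.07587898522615433, 0.06260864436626434), 74.13884735107422)
lens 105 [ 0.5806 -0.4245  0.2166] [ 0.57  -0.43   0.199] [ 0.597 -0.418  0.225]
base ((0.577874481678009, -0.4639524519443512), 0.05209694057703018) 0.012455560684998646
(array([0.46634375, 0.32625661, 0.17688516]), np.float64(0.0010519987221889553))
```

Cross-checks: two rays give the knob at (0.466, 0.326). It lies 50 mm from the expected axis at (0.508, 0.298), which fits the plate pose. First I turn the tool to yaw 90, so its axes are x = world y and y = world x, and half-close the jaws. Then I move over the knob.

Request:
{"method": "drive_tool", "body": {
  "moves": [
    [[0,0,0],[0,0,0.124],0.5],
    [[0,0,0],[0,0,0.124],0.5],
    [[0,0,0],[0,0,0.124],0.5],
    [[0,0,0],[0,0,0.124],0.5],
    [[0,0,0],[0,0,0.124],0.5],
    [[0,0,0],[0,0,0.124],0.5],
    [[0,0,0],[0,0,0.124],0.5],
    [[0,0,0],[0,0,0.124],0.5],
    [[0,0,0],[0,0,0.124],0.5],
    [[0,0,0],[0,0,0.121],0.5]
  ],
  "newtons": 30
}}

```text
time_s: 0.98
tool_pos: [0.2129, 0.6139, 0.2441]
tool_rot: [-180.0, 0.0, 89.7]
force: [-0.6, 0.1, 0.1]
grip_width: 0.0442
grasp_force: 0.0
```

Request:
{"method": "drive_tool", "body": {
  "moves": [
    [[-28.9,25.3,0],[0,0,0],0.5],
    [[-28.9,25.3,0],[0,0,0],0.5],
    [[-28.9,25.3,0],[0,0,0],0.5],
    [[-28.9,25.3,0],[0,0,0],0.5],
    [[-28.9,25.3,0],[0,0,0],0.5],
    [[-28.9,25.3,0],[0,0,0],0.5],
    [[-28.9,25.3,0],[0,0,0],0.5],
    [[-28.9,25.3,0],[0,0,0],0.5],
    [[-28.9,25.3,0],[0,0,0],0.5],
    [[-28.9,25.3,0],[0,0,0],0.5],
    [[0,0,0],[0,0,0],0.5],
    [[0,0,0],[0,0,0],0.5]
  ]
}}

```text
time_s: 1.98
tool_pos: [0.4678, 0.3223, 0.2445]
tool_rot: [180.0, 0.0, 89.6]
force: [-1.1, 1.4, -0.5]
grip_width: 0.0432
grasp_force: 0.0
```

```bash
cat > snap.py <<'E'
from cell import env
from h import *
def snap(n,f):
    c=env.get_calibration(n); p,d=env.read_camera(n)
    np.savez(f"pics/{f}.npz",p=p,d=d,T=c["T"],k=[c["fx"],c["fy"],c["cx"],c["cy"]]); cv2.imwrite(f"pics/{f}.png",p)
    return load(f"pics/{f}.npz")
def st():
    o=env.get_obs(); print("t",o["time_s"],"pos",o["tool_pos"].round(4),"rot",o["tool_rot"].round(2),"F",o["force"].round(1),"w",round(o["grip_width"],4),"g",o["grasp_force"],"q",o["qpos"].round(0))
E
python3 - <<'E'
from snap import *
st()
p,d,T,k=snap("wrist","w1"); P=cloud(d,T,k)
hsv=cv2.cvtColor(p,cv2.COLOR_BGR2HSV)
m=(P[...,2]>.186)&(P[...,2]<.2)&(abs(P[...,0]-.466)<.04)&(abs(P[...,1]-.325)<.04)
q=P[m]; print("knob top",m.sum(),q.mean(0).round(4),cv2.minAreaRect(q[:,:2].astype(np.float32)))
E
```

```text
t 1.9833 pos [0.4678 0.3223 0.2445] rot [1.7998e+02 3.0000e-02 8.9640e+01] F [-1.1  1.4 -0.5] w 0.0432 g 0.0 q [-54.   8.  19.  96.  -3.  76. -35.]
knob top 1041 [0.4667 0.3278 0.1917] ((0.4665433466434479, 0.3267757296562195), (0.021249037235975266, 0.020753489807248116), 13.450860977172852)
```

The wrist view puts the knob at (0.4665, 0.3268), 50.5 mm from the axis. I descend and grip it.

Request:
{"method": "drive_tool", "body": {
  "moves": [
    [[4.5,-1.2,10],[0,0,0],0.5],
    [[0,0,15],[0,0,0],0.5],
    [[0,0,15],[0,0,0],0.5],
    [[0,0,13],[0,0,0],0.5],
    [[0,0,10],[0,0,0],0.5],
    [[0,0,0],[0,0,0],0.5],
    [[0,0,0],[0,0,0],1],
    [[0,0,0],[0,0,0],1],
    [[0,0,0],[0,0,0],1],
    [[0,0,0],[0,0,0],1],
    [[0,0,0],[0,0,0],1],
    [[0,0,0],[0,0,0],1]
  ],
  "newtons": 30
}}

```text
time_s: 3.03
tool_pos: [0.466, 0.33, 0.1825]
tool_rot: [179.8, -0.1, 90.0]
force: [2.9, 1.3, -0.0]
grip_width: 0.0214
grasp_force: 30.0
```

Run:
```python
import numpy as np
t=np.radians(145.2-15*np.arange(49)); x=50*np.cos(t);y=50*np.sin(t)
print(np.c_[np.diff(y),np.diff(x)][:24].round(1).tolist())
```

```text
[[9.7, 8.8], [7.1, 11.0], [4.0, 12.4], [0.6, 13.0], [-2.8, 12.8], [-6.0, 11.6], [-8.8, 9.7], [-11.0, 7.1], [-12.4, 4.0], [-13.0, 0.6], [-12.8, -2.8], [-11.6, -6.0], [-9.7, -8.8], [-7.1, -11.0], [-4.0, -12.4], [-0.6, -13.0], [2.8, -12.8], [6.0, -11.6], [8.8, -9.7], [11.0, -7.1], [12.4, -4.0], [13.0, -0.6], [12.8, 2.8], [11.6, 6.0]]
```

Request:
{"method": "drive_tool", "body": {
  "moves": [
    [[9.7,8.8,0],[0,0,0],1],
    [[7.1,11.0,0],[0,0,0],1],
    [[4.0,12.4,0],[0,0,0],1],
    [[0.6,13.0,0],[0,0,0],1],
    [[-2.8,12.8,0],[0,0,0],1],
    [[-6.0,11.6,0],[0,0,0],1],
    [[-8.8,9.7,0],[0,0,0],1],
    [[-11.0,7.1,0],[0,0,0],1]
  ]
}}

```text
time_s: 3.7
tool_pos: [0.5524, 0.3236, 0.1825]
tool_rot: [179.9, -0.2, 90.1]
force: [-1.0, 3.2, 3.6]
grip_width: 0.0213
grasp_force: 30.0
```

Request:
{"method": "drive_tool", "body": {
  "moves": [
    [[-12.4,4.0,0],[0,0,0],1],
    [[-13.0,0.6,0],[0,0,0],1],
    [[-12.8,-2.8,0],[0,0,0],1],
    [[-11.6,-6.0,0],[0,0,0],1],
    [[-9.7,-8.8,0],[0,0,0],1],
    [[-7.1,-11.0,0],[0,0,0],1],
    [[-4.0,-12.4,0],[0,0,0],1],
    [[-0.6,-13.0,0],[0,0,0],1],
    [[2.8,-12.8,0],[0,0,0],1],
    [[6.0,-11.6,0],[0,0,0],1],
    [[8.8,-9.7,0],[0,0,0],1],
    [[11.0,-7.1,0],[0,0,0],1]
  ]
}}

```text
time_s: 4.7
tool_pos: [0.4629, 0.2784, 0.1824]
tool_rot: [179.6, -0.1, 89.9]
force: [8.4, 2.4, 1.0]
grip_width: 0.0214
grasp_force: 30.0
```

Request:
{"method": "drive_tool", "body": {
  "moves": [
    [[12.4,-4.0,0],[0,0,0],1],
    [[13.0,-0.6,0],[0,0,0],1],
    [[12.8,2.8,0],[0,0,0],1],
    [[11.6,6.0,0],[0,0,0],1],
    [[9.7,8.8,0],[0,0,0],1],
    [[7.1,11.0,0],[0,0,0],1],
    [[4.0,12.4,0],[0,0,0],1],
    [[0.6,13.0,0],[0,0,0],1],
    [[-2.8,12.8,0],[0,0,0],1],
    [[-6.0,11.6,0],[0,0,0],1],
    [[-8.8,9.7,0],[0,0,0],1],
    [[-11.0,7.1,0],[0,0,0],1]
  ]
}}

```text
time_s: 5.7
tool_pos: [0.5522, 0.3241, 0.1825]
tool_rot: [179.9, -0.2, 90.1]
force: [1.0, 3.2, 4.8]
grip_width: 0.0214
grasp_force: 30.0
```

Request:
{"method": "drive_tool", "body": {
  "moves": [
    [[-12.4,4.0,0],[0,0,0],1],
    [[-13.0,0.6,0],[0,0,0],1],
    [[-12.8,-2.8,0],[0,0,0],1],
    [[-11.6,-6.0,0],[0,0,0],1],
    [[-9.7,-8.8,0],[0,0,0],1],
    [[-7.1,-11.0,0],[0,0,0],1],
    [[-4.0,-12.4,0],[0,0,0],1],
    [[-0.6,-13.0,0],[0,0,0],1],
    [[2.8,-12.8,0],[0,0,0],1],
    [[6.0,-11.6,0],[0,0,0],1]
  ]
}}

```text
time_s: 6.53
tool_pos: [0.4786, 0.2606, 0.1824]
tool_rot: [179.7, -0.2, 89.9]
force: [7.0, 6.7, 0.7]
grip_width: 0.0209
grasp_force: 30.0
```

Request:
{"method": "drive_tool", "body": {
  "moves": [
    [[8.8,-9.7,0],[0,0,0],1],
    [[11.0,-7.1,0],[0,0,0],1],
    [[12.4,-4.0,0],[0,0,0],1],
    [[13.0,-0.6,0],[0,0,0],1],
    [[12.8,2.8,0],[0,0,0],1],
    [[11.6,6.0,0],[0,0,0],1],
    [[2,1.7,0],[0,0,0],1],
    [[0,0,0],[0,0,0],1],
    [[0,0,0],[0,0,0],1]
  ]
}}

```text
time_s: 7.28
tool_pos: [0.4662, 0.3303, 0.1822]
tool_rot: [-179.9, 0.1, 89.9]
force: [-2.6, -2.5, 10.6]
grip_width: 0.0213
grasp_force: 30.0
```

Request:
{"method": "drive_tool", "body": {
  "moves": [
    [[2,1.7,0],[0,0,0],1],
    [[2,1.7,0],[0,0,0],1],
    [[0,0,0],[0,0,0],1],
    [[0,0,0],[0,0,0],1]
  ]
}}

```text
time_s: 7.62
tool_pos: [0.4667, 0.331, 0.182]
tool_rot: [-179.4, 0.5, 89.9]
force: [-10.8, -10.8, 19.0]
grip_width: 0.0211
grasp_force: 30.0
```

Run:
```python
from snap import *
st()
snap("scene","s2"); snap("side","d2")
```

```text
t 7.6167 pos [0.4667 0.331  0.182 ] rot [-179.43    0.48   89.89] F [-10.8 -10.8  19. ] w 0.0211 g 30.000156056848937 q [-53.  12.  17.  99.  -3.  70. -35.]
```

View pics/s2.png

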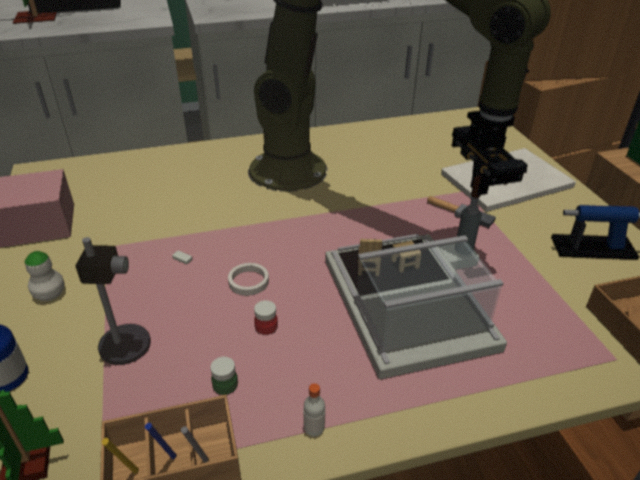

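The hood is fully back: the scene shows its front edge near (365,270) and the chair at (370,257) uncovered. The crank is against its stop, since force rises without motion. I release the knob and rise.

Request:
{"method": "drive_tool", "body": {
  "moves": [
    [[-4,-3.4,0],[0,0,0],1],
    [[0,0,0],[0,0,0],0.5],
    [[0,0,0],[0,0,0],0.5],
    [[0,0,0],[0,0,0],0.5],
    [[0,0,-20],[0,0,0],0.5],
    [[0,0,-30],[0,0,0],0.5],
    [[0,0,-35],[0,0,0],0.5],
    [[0,0,-35],[0,0,0],0.5],
    [[-35,8,-10],[0,0,0],0.5],
    [[-38,8,0],[0,0,0],0.5],
    [[-38,8,0],[0,0,0],0.5],
    [[-38,8,0],[0,0,0],0.5]
  ]
}}

```text
time_s: 8.72
tool_pos: [0.4984, 0.181, 0.311]
tool_rot: [-179.9, 0.0, 90.0]
force: [0.5, -0.1, -0.0]
grip_width: 0.0434
grasp_force: 0.0
```

Request:
{"method": "drive_tool", "body": {
  "moves": [
    [[-35,8,0],[0,0,0],0.5],
    [[-35,8,0],[0,0,0],0.5],
    [[-30,4,0],[0,0,0],0.5],
    [[0,0,0],[0,0,0],0.5],
    [[0,0,0],[0,0,0],0.5]
  ]
}}

```text
time_s: 9.13
tool_pos: [0.5185, 0.0803, 0.311]
tool_rot: [-179.9, 0.0, 89.7]
force: [-0.7, 0.4, -0.2]
grip_width: 0.0438
grasp_force: 0.0
```

Run:
```python
from snap import *
st()
for n,f in(("wrist","w3"),("scene","s3")):
    p,d,T,k=snap(n,f); P=cloud(d,T,k); Z=P[...,2]; R=(P[...,0]>.44)&(P[...,0]<.585)&(P[...,1]>0)&(P[...,1]<.23)
    for nm,a,b in(("seat",.066,.082),("back",.09,.118),("backtop",.119,.132)):
        m=(R&(Z>a)&(Z<b)).astype(np.uint8); N,L,S,C=cv2.connectedComponentsWithStats(m)
        for i in range(1,N):
            if S[i,4]>25: q=P[L==i]; print(f,nm,S[i],q.mean(0).round(4),cv2.minAreaRect(q[:,:2].astype(np.float32)))
    m=(P[...,1]>.02)&(P[...,1]<.2)&(abs(Z-.146)<.008)&(P[...,0]>.5)&(P[...,0]<.66); q=P[m]
    print("hood front x",len(q),np.percentile(q[:,0],[1,50]).round(3) if len(q) else"")
```

```text
t 9.1333 pos [0.5185 0.0803 0.311 ] rot [-1.7993e+02  2.0000e-02  8.9730e+01] F [-0.7  0.4 -0.2] w 0.0438 g 0.0 q [-40.   1.  28.  96.  -1.  83. -11.]
w3 seat [ 299  124   48   49 2058] [0.5204 0.1481 0.0733] ((0.5204157829284668, 0.14763018488883972), (0.04599311575293541, 0.04598565027117729), 4.117783546447754)
w3 seat [ 293  201   52   52 1485] [0.5122 0.0656 0.0733] ((0.5145508050918579, 0.06364434957504272), (0.04623051732778549, 0.04505452141165733), 70.87480163574219)
w3 back [325 217  23  47 192] [0.5318 0.0634 0.1044] ((0.529674768447876, 0.059261757880449295), (0.04576509818434715, 0.007357857655733824), 61.55697250366211)
w3 backtop [326 224  22  45 398] [0.5329 0.0581 0.1229] ((0.5327752232551575, 0.05704333633184433), (0.046428851783275604, 0.008263874799013138), 71.39334106445312)
hood front x 14733 [0.6   0.629]
s3 seat [393 240  21   8  81] [0.5035 0.1464 0.0755] ((0.5024435520172119, 0.14662425220012665), (0.018494468182325363, 0.046949516981840134), 0.17655903100967407)
s3 back [359 243  23  10 171] [0.5345 0.0538 0.1068] ((0.53497314453125, 0.05557780712842941), (0.04643690958619118, 0.012175269424915314), 62.66794967651367)
s3 backtop [360 238  22   6  97] [0.5338 0.0553 0.124 ] ((0.5321865081787109, 0.05688745155930519), (0.04387853667140007, 0.01563960872590542), 72.13624572753906)
hood front x 2020 [0.6   0.628]
```

View pics/w3.png

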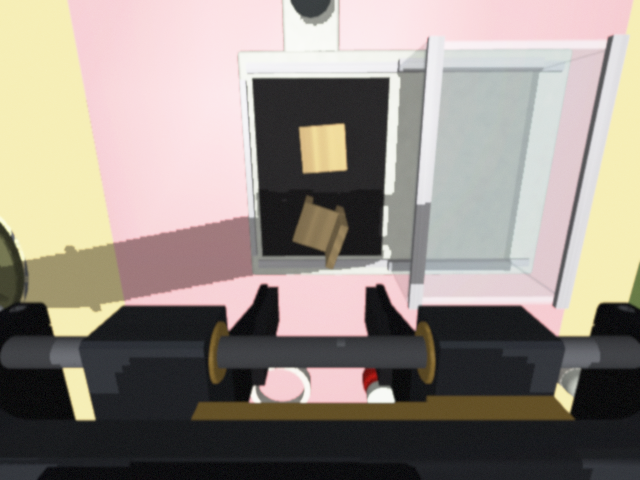

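Wrist view: the stool is at (322,148). The chair seat is at (318,225), with its backrest at (337,236). The chair origin is ≈(0.5145, 0.0636), its yaw ≈ −19°, and the backrest is at (0.5326, 0.0572). The sizes match (46 × 8 mm, top at 125 mm).

Request:
{"method": "drive_tool", "body": {
  "moves": [
    [[-23.1,14.2,0],[0,0,0.11],0.5],
    [[0,0,20],[0,0,0.11],0.5],
    [[0,0,30],[0,0,0.108],0.5],
    [[0,0,30],[0,0,0],0.5],
    [[0,0,30],[0,0,0],0.5],
    [[0,0,30],[0,0,0],0.5],
    [[0,0,12],[0,0,0],0.5],
    [[0,0,0],[0,0,0],0.5],
    [[0,0,0],[0,0,0],0.5],
    [[0,0,0],[0,0,0],0.5]
  ]
}}

```text
time_s: 10.07
tool_pos: [0.534, 0.0603, 0.1614]
tool_rot: [179.9, -0.1, 71.3]
force: [0.6, -0.4, 0.0]
grip_width: 0.0434
grasp_force: 0.0
```

Run:
```python
from snap import *
st()
o=env.get_obs(); yaw=np.radians(o["tool_rot"][2]); e=np.array([.5326,.0572])-o["tool_pos"][:2]
print("tool dx,dy mm",1e3*e@[np.cos(yaw),np.sin(yaw)],1e3*e@[np.sin(yaw),-np.cos(yaw)], "dz",1e3*(o["tool_pos"][2]-.115))
```

```text
t 10.0667 pos [0.534  0.0603 0.1614] rot [ 1.7986e+02 -9.0000e-02  7.1270e+01] F [ 0.6 -0.4  0. ] w 0.0434 g 0.0 q [-37.   8.  30. 106.  -5.  66. -24.]
tool dx,dy mm -3.4069152778767866 -0.30018656242712605 dz 46.37846340692699
```

Request:
{"method": "drive_tool", "body": {
  "moves": [
    [[-3.4,-0.3,20],[0,0,0],0.5],
    [[0,0,16],[0,0,0],0.5],
    [[0,0,10.4],[0,0,0],0.5],
    [[0,0,0],[0,0,0],0.5],
    [[0,0,0],[0,0,0],1],
    [[0,0,0],[0,0,0],1],
    [[0,0,0],[0,0,0],1],
    [[0,0,0],[0,0,0],1],
    [[0,0,0],[0,0,0],1]
  ],
  "newtons": 15
}}

```text
time_s: 10.82
tool_pos: [0.5318, 0.0565, 0.1138]
tool_rot: [179.9, -0.0, 71.2]
force: [0.1, 0.8, -0.2]
grip_width: 0.018
grasp_force: 0.0
```

Run:
```python
from snap import *
st()
```

```text
t 10.8167 pos [0.5318 0.0565 0.1138] rot [ 1.7995e+02 -5.0000e-02  7.1210e+01] F [ 0.1  0.8 -0.2] w 0.018 g 0.0 q [-36.  11.  30. 110.  -6.  61. -22.]
```

Still closing; I let it finish.

Request:
{"method": "drive_tool", "body": {
  "moves": [
    [[0,0,0],[0,0,0],1],
    [[0,0,0],[0,0,0],1],
    [[0,0,0],[0,0,0],1],
    [[0,0,0],[0,0,0],1],
    [[0,0,0],[0,0,0],1]
  ],
  "newtons": 15
}}

```text
time_s: 11.23
tool_pos: [0.5313, 0.0564, 0.1131]
tool_rot: [-180.0, 0.0, 71.2]
force: [-0.4, -0.5, -0.1]
grip_width: 0.0081
grasp_force: 15.0
```

Request:
{"method": "drive_tool", "body": {
  "moves": [
    [[0,0,-6],[0,0,0],1],
    [[0,0,-12],[0,0,0],1],
    [[0,0,-20],[0,0,0],1],
    [[0,0,-25],[0,0,0],1],
    [[0,0,-25],[0,0,0],1],
    [[0,0,-25],[0,0,0],1],
    [[0,0,-25],[0,0,0],1],
    [[0,0,-20],[0,0,0],1],
    [[0,0,-10],[0,0,0],1],
    [[0,0,0],[0,0,0],1]
  ]
}}

```text
time_s: 12.07
tool_pos: [0.5327, 0.0564, 0.2845]
tool_rot: [179.7, -0.2, 71.2]
force: [0.7, 0.8, -0.9]
grip_width: 0.0079
grasp_force: 15.0
```

Run:
```python
from snap import *
st()
p1,d1,T1,k1=snap("side","d4"); p2,d2,T2,k2=snap("wrist","w4"); p3,d3,T3,k3=snap("scene","s4")
for p,d,T,k,n in((p1,d1,T1,k1,"side"),(p3,d3,T3,k3,"scene")):
    P=cloud(d,T,k); q0=(P[...,0]>.4)&(P[...,0]<.6)&(P[...,1]>.0)&(P[...,1]<.23)
    m=(q0&(abs(P[...,2]-.075)<.008)).astype(np.uint8);  N,L,S,C=cv2.connectedComponentsWithStats(m)
    print(n,[(S[i],P[L==i].mean(0).round(3)) for i in range(1,N) if S[i,4]>25])
for f in("scene0","side0","s2","d2","s3","d4","s4"):pass
# lens barrel fit, unobstructed clouds from both fixed cameras
Q=[]
for f in("scene0","s3","s4","side0","d4"):
    p,d,T,k=load(f"pics/{f}.npz"); P=cloud(d,T,k); g=cv2.cvtColor(p,cv2.COLOR_BGR2HSV)[...,2]
    R=(P[...,0]>.5)&(P[...,0]<.68)&(P[...,1]>-.56)&(P[...,1]<-.36)
    q=P[R&(P[...,2]>.06)&(P[...,2]<.16)]; fl=np.linalg.lstsq(np.c_[q[:,2],np.ones(len(q))],q[:,:2],rcond=None)[0]
    top=P[R&(P[...,2]>.262)]
    h=P[R&(P[...,2]>.16)&(P[...,2]<.25)]; ht=P[R&(g<45)&(P[...,2]>.2)&(P[...,2]<.255)]
    zt=np.percentile(ht[:,2],95); tp=ht[abs(ht[:,2]-zt)<.004]
    print(f,"posttop",top.mean(0).round(4) if len(top) else"","head top z",zt.round(4),len(tp),cv2.minAreaRect(tp[:,:2].astype(np.float32)),"lens far y",np.sort(h[:,1])[-8:].round(4))
v=np.hstack([p1[130:330,440:640],p3[200:400,60:260]]); cv2.imwrite("pics/cc.png",np.vstack([cv2.resize(v,(800,400),interpolation=cv2.INTER_CUBIC)]))
cv2.imwrite("pics/mix.png",np.vstack([np.hstack([cv2.resize(p2,(400,300)),cv2.resize(p1,(400,300))]),cv2.resize(np.hstack([p1[170:290,490:610],p3[220:340,70:190]]),(600,300),interpolation=cv2.INTER_CUBIC)[:, :].copy() if 0 else cv2.resize(np.hstack([p1[170:260,490:610],p3[220:310,70:190]]),(800,300),interpolation=cv2.INTER_CUBIC)]))
```

```text
t 12.0667 pos [0.5327 0.0564 0.2845] rot [179.74  -0.2   71.2 ] F [ 0.7  0.8 -0.9] w 0.0079 g 14.99989897274645 q [-38.   3.  31.  97.  -2.  80. -26.]
side [(array([216, 214,  28,  22, 414], dtype=int32), array([0.518, 0.146, 0.073]))]
scene [(array([393, 240,  21,   7,  80], dtype=int32), array([0.503, 0.147, 0.075]))]
scene0 posttop [ 0.5752 -0.475   0.2638] head top z 0.233 500 ((0.5816417336463928, -0.46679815649986267), (0.050239190459251404, 0.05299348384141922), 72.19404602050781) lens far y [-0.4179 -0.4179 -0.4178 -0.4177 -0.4175 -0.4173 -0.4172 -0.4172]
s3 posttop [ 0.5751 -0.4753  0.2638] head top z 0.2329 483 ((0.5815964937210083, -0.46685782074928284), (0.05044582113623619, 0.053113676607608795), 73.28378295898438) lens far y [-0.418  -0.4179 -0.4179 -0.4178 -0.4178 -0.4175 -0.4173 -0.4171]
s4 posttop [ 0.5759 -0.4754  0.264 ] head top z 0.2329 483 ((0.5816361308097839, -0.466546893119812), (0.0519220195710659, 0.052408404648303986), 74.31685638427734) lens far y [-0.4182 -0.4181 -0.4179 -0.4178 -0.4177 -0.4176 -0.4173 -0.4172]
side0 posttop [ 0.5734 -0.4757  0.2633] head top z 0.2323 514 ((0.5754190683364868, -0.4682457149028778), (0.053137317299842834, 0.06110174208879471), 73.2464828491211) lens far y [-0.4191 -0.4191 -0.419  -0.4186 -0.4186 -0.4185 -0.4182 -0.4175]
d4 posttop [ 0.5736 -0.476   0.2633] head top z 0.232 534 ((0.5747373700141907, -0.4679665267467499), (0.05240949988365173, 0.061879854649305344), 72.0556640625) lens far y [-0.4186 -0.4185 -0.4184 -0.4184 -0.4183 -0.4182 -0.4178 -0.4178]
```

View pics/mix.png

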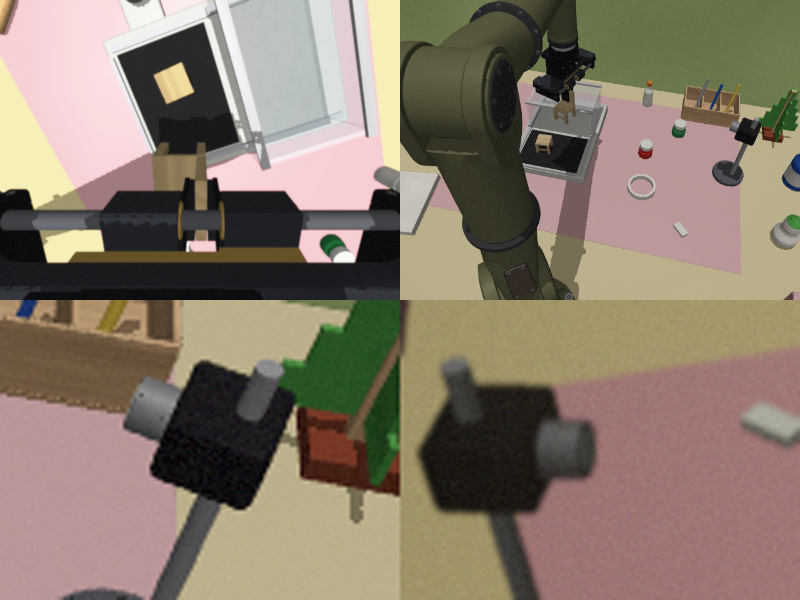

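The chair is held, upright, and the stool is still in place. In the lower crops the lens barrel points left in the side view and right in the scene view. I carry the chair up towards the camera with room to spare and turn it.

Request:
{"method": "drive_tool", "body": {
  "moves": [
    [[-10,7,-5],[0,0,0],1],
    [[-22,16,-9],[0,0,0],1],
    [[-25,18,-9],[0,0,0],1],
    [[-25,18,-9],[0,0,0],1],
    [[-25,18,-9],[0,0,0],1],
    [[-25,18,-9],[0,0,0],1],
    [[-25,18,-9],[0,0,0],1],
    [[-25,18,-9],[0,0,0],1],
    [[-25,18,-9],[0,0,0],1],
    [[-25,18,-9],[0,0,0],1],
    [[-25,16,-7],[0,0,0],1],
    [[-15,10,-2],[0,0,0],1]
  ]
}}

```text
time_s: 13.22
tool_pos: [0.6256, -0.2684, 0.3758]
tool_rot: [-180.0, 0.2, 71.0]
force: [0.4, 0.4, 1.1]
grip_width: 0.0081
grasp_force: 15.0
```

Request:
{"method": "drive_tool", "body": {
  "moves": [
    [[0,0,0],[0,0,-0.06],1],
    [[0,0,0],[0,0,-0.1],1],
    [[0,0,0],[0,0,-0.12],1],
    [[0,0,0],[0,0,-0.12],1],
    [[0,0,0],[0,0,-0.12],1],
    [[0,0,0],[0,0,-0.12],1],
    [[0,0,0],[0,0,-0.12],1],
    [[0,0,0],[0,0,-0.12],1],
    [[0,0,0],[0,0,-0.12],1],
    [[0,0,0],[0,0,-0.12],1],
    [[0,0,0],[0,0,-0.12],1],
    [[0,0,0],[0,0,-0.12],1]
  ]
}}

```text
time_s: 14.22
tool_pos: [0.6258, -0.2644, 0.3748]
tool_rot: [-179.9, -0.1, 149.4]
force: [0.6, 0.4, -1.8]
grip_width: 0.0078
grasp_force: 15.0
```

Request:
{"method": "drive_tool", "body": {
  "moves": [
    [[0,0,0],[0,0,-0.12],1],
    [[0,0,0],[0,0,-0.1],1],
    [[0,0,0],[0,0,-0.05],1],
    [[0,0,0],[0,0,0],1],
    [[0,0,0],[0,0,0],1],
    [[0,0,0],[0,0,0],1],
    [[0,0,0],[0,0,0],1]
  ]
}}

```text
time_s: 14.8
tool_pos: [0.6263, -0.2636, 0.3758]
tool_rot: [-180.0, -0.0, 164.5]
force: [0.7, -0.4, 0.4]
grip_width: 0.0078
grasp_force: 15.0
```

Run:
```python
from snap import *
st()
p,d,T,k=snap("wrist","w5"); print(T[:3,3].round(3))
P=cloud(d,T,k); g=cv2.cvtColor(p,cv2.COLOR_BGR2HSV)[...,2]
R=(P[...,0]>.5)&(P[...,0]<.68)&(P[...,1]>-.56)&(P[...,1]<-.38)
m=R&(P[...,2]>.15)&(P[...,2]<.28); q=P[m]; print(len(q),q.min(0).round(3),q.max(0).round(3))
```

```text
t 14.8 pos [ 0.6263 -0.2636  0.3758] rot [-1.7999e+02 -4.0000e-02  1.6453e+02] F [ 0.7 -0.4  0.4] w 0.0078 g 14.99988147028489 q [  2.  22.  28.  66. -10.  94. 102.]
[ 0.547 -0.242  0.514]
7384 [ 0.542 -0.502  0.187] [ 0.618 -0.417  0.264]
```

View pics/w5.png

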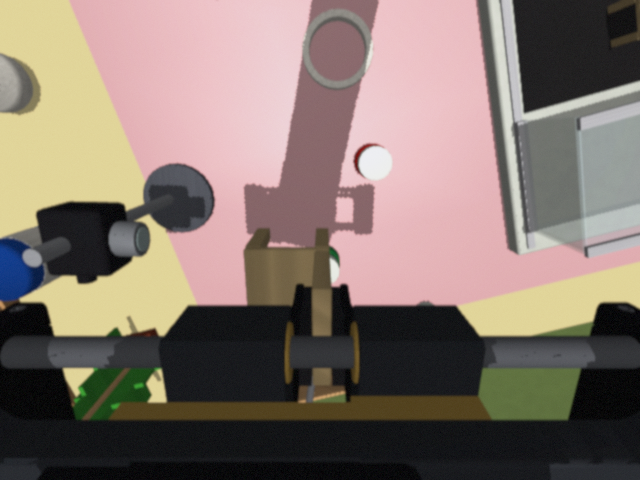

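The wrist view shows the head from above at (85,238), the barrel with its front rim at (143,238), and the chair at (285,270) with its front to the lens. I fit the barrel as a level cylinder over the clouds from all the views.

Run:
```python
from snap import *
from scipy.optimize import least_squares
B=[]
for f in("w5","s4","d4"):
    p,d,T,k=load(f"pics/{f}.npz"); P=cloud(d,T,k); g=cv2.cvtColor(p,cv2.COLOR_BGR2HSV)[...,2]
    gx,gy=[abs(cv2.Sobel(d,cv2.CV_32F,*a)) for a in((1,0),(0,1))]
    ok=(gx<.03)&(gy<.03)
    R=(P[...,0]>.52)&(P[...,0]<.66)&(P[...,1]>-.54)&(P[...,1]<-.38)
    tp=P[R&ok&(P[...,2]>.2295)&(P[...,2]<.2355)&(g<60)]
    r=cv2.minAreaRect(tp[:,:2].astype(np.float32)) if len(tp) else 0
    u=np.array([np.cos(np.radians(73.5)),np.sin(np.radians(73.5))]); c0=np.array([.5745,-.4755])
    s=(P[...,:2]-c0)@u; t=(P[...,:2]-c0)@[u[1],-u[0]]
    al=R&(P[...,2]>.18)&(P[...,2]<.25)
    b=al&ok&(s>.036)&(abs(t)<.03); q=P[b]; B.append((f,q))
    print(f,"top",len(tp),np.median(tp[:,2]).round(4) if len(tp) else'',r,"barrel",len(q),"s pct",np.percentile(s[b],[50,90,98,100]).round(4),"t",np.percentile(t[b],[1,99]).round(4),"z",np.percentile(q[:,2],[1,99]).round(4))
    print("  s hist",np.histogram(s[al&(abs(t)<.03)],bins=np.arange(.02,.08,.003))[0])
def res(x,q):
    u=np.array([np.cos(x[0]),np.sin(x[0])]); t=(q[:,:2]-[.5745,-.4755])@[u[1],-u[0]]-x[1]
    return np.hypot(t,q[:,2]-x[2])-x[3]
for nm,q in B+[("all",np.vstack([b for _,b in B]))]:
    u=np.array([.284,.959]); s=(q[:,:2]-[.5745,-.4755])@u; sm=np.percentile(s,97); q=q[s<sm-.004]
    x=least_squares(res,[1.283,0,.211,.014],args=(q,),loss="soft_l1",f_scale=.001).x
    e=abs(res(x,q)).mean(); print(nm,np.degrees(x[0]).round(2),(1e3*x[1:]).round(2),e)
```

```text
w5 top 2064 0.2301 ((0.5770918726921082, -0.46665158867836), (0.05087874084711075, 0.055270686745643616), 73.06422424316406) barrel 1155 s pct [0.051  0.0573 0.0578 0.0585] t [-0.0151  0.0129] z [0.1989 0.2245]
  s hist [265 264 268 312 802 478 122 130 118 125 121 158 428   0   0   0   0   0
   0]
s4 top 448 0.2316 ((0.5812281370162964, -0.46687933802604675), (0.05043455958366394, 0.05460270494222641), 71.77300262451172) barrel 204 s pct [0.0472 0.0565 0.0577 0.0584] t [-0.0015  0.0181] z [0.2044 0.2272]
  s hist [ 56  55  58  64 126  94  33  27  33  34  26  39  84   0   0   0   0   0
   0]
d4 top 334 0.2306 ((0.5719383358955383, -0.4673537611961365), (0.049631327390670776, 0.05651579797267914), 71.33206176757812) barrel 146 s pct [0.0456 0.0526 0.054  0.0543] t [-0.0166  0.0036] z [0.2044 0.2263]
  s hist [61 61 64 63 53 31 29 32 30 31 32 28  5  0  0  0  0  0  0]
w5 71.43 [ -0.66 207.65  15.92] 0.0006319909671625939
s4 74.59 [  2.14 210.76  14.22] 0.0012383372014970425
d4 79.4 [  4.3  209.24  14.3 ] 0.001335111159688351
all 72.01 [ -0.33 208.33  15.43] 0.0008987690138543985
```

Run:
```python
from snap import *
p,d,T,k=load("pics/w5.npz"); P=cloud(d,T,k); g=cv2.cvtColor(p,cv2.COLOR_BGR2HSV)[...,2]
gx,gy=[abs(cv2.Sobel(d,cv2.CV_32F,*a)) for a in((1,0),(0,1))]
for yd in(73.,):
    a=np.radians(yd);u=np.array([np.cos(a),np.sin(a)]); n=np.array([u[1],-u[0]]); c0=np.array([.5745,-.4755])
    s=(P[...,:2]-c0)@u; t=(P[...,:2]-c0)@n
    D=(s>.0545)&(s<.062)&(abs(t)<.03)&(P[...,2]>.18)&(P[...,2]<.25)
    q=P[D]; v,uu=np.nonzero(D); print("disc",len(q),"px",uu.min(),uu.max(),v.min(),v.max())
    fl=np.linalg.lstsq(np.c_[q[:,0],q[:,2],np.ones(len(q))],q[:,1],rcond=None)[0]; nn=np.array([-fl[0],1,-fl[1]]); nn/=np.linalg.norm(nn)
    print("normal",nn.round(3),"yaw",np.degrees(np.arctan2(nn[1],nn[0])).round(2),"s med",np.median(s[D]).round(4))
    c,r=cv2.minEnclosingCircle(np.c_[t[D],P[...,2][D]].astype(np.float32)*1000); print("circle t,z,r",c,r, "lens xyz",(c0+u*np.median(s[D])+n*c[0]/1e3).round(4),c[1])
# barrel side edges: per-s extreme t
al=(abs(t)<.03)&(P[...,2]>.2)&(P[...,2]<.25)
# head side edges of the top face -> yaw by line fits in the image lifted to the plane z of the top
Z=P[...,2]; top=((abs(Z-.231)<.0035)&(s>-.04)&(s<.04)&(abs(t)<.04)).astype(np.uint8)
cs,_=cv2.findContours(top,cv2.RETR_EXTERNAL,cv2.CHAIN_APPROX_NONE); c=max(cs,key=cv2.contourArea)[:,0]
W=np.array([onz(T,k,x,y,.231) for x,y in c]); ss=(W[:,:2]-c0)@u; tt=(W[:,:2]-c0)@n
print("s range",ss.min().round(4),ss.max().round(4),"t",tt.min().round(4),tt.max().round(4))
for nm,a_,b_,lo in(("t-",ss,tt,tt.min()),("t+",ss,tt,tt.max()),("s+",tt,ss,ss.max())):
    m=(abs(b_-lo)<.004)&(abs(a_-np.median(a_))<.02); f=np.polyfit(a_[m],b_[m],1); print(nm,m.sum(),"slope deg",np.degrees(f[0]).round(2),"off",f[1].round(4))
# chair in tool frame
o=np.array([.6263,-.2636,.3758]); y=np.radians(164.53); tx=np.array([np.cos(y),np.sin(y)]); ty=np.array([np.sin(y),-np.cos(y)])
X=(P[...,:2]-o[:2])@tx; Y=(P[...,:2]-o[:2])@ty
m=(abs(Z-.3377)<.012)&(abs(X)<.05)&(Y<.01)&(Y>-.07)&(gx<.03)&(gy<.03); q=Z[m]
print("seat z",len(q),np.median(q).round(4),"X",np.percentile(X[m],[1,99]).round(4),"Y",np.percentile(Y[m],[1,50,99]).round(4),cv2.minAreaRect(np.c_[X[m],Y[m]].astype(np.float32)*1000))
```

```text
disc 526 px 130 149 221 255
normal [0.273 0.961 0.038] yaw 74.17 s med 0.0569
circle t,z,r (-0.5310215353965759, 208.9158477783203) 16.526948928833008 lens xyz [ 0.5906 -0.421 ] 208.9158477783203
s range -0.0162 0.037 t -0.0295 0.0282
t- 61 slope deg -0.7 off -0.0282
t+ 49 slope deg 0.99 off 0.0275
s+ 55 slope deg 1.22 off 0.0359
seat z 3457 0.3359 X [-0.0081  0.0236] Y [-0.0407 -0.0241  0.0024] ((7.449618339538574, -18.82401466369629), (32.787376403808594, 44.7242317199707), 0.016600899398326874)
```

The estimates agree: lens axis yaw ≈ 73.5°, lens at (0.5906, −0.4206, 0.210), chair centre offset +1 mm in tool x and −18.8 mm in tool y. The target TCP is (0.6395, −0.2590, 0.2457) at yaw 163.5.

Request:
{"method": "drive_tool", "body": {
  "moves": [
    [[-5,4,4],[0,0,0.018],1],
    [[-6.3,4.2,10],[0,0,0],1],
    [[0,0,15],[0,0,0],1],
    [[0,0,20],[0,0,0],1],
    [[0,0,20],[0,0,0],1],
    [[0,0,20],[0,0,0],1],
    [[0,0,18],[0,0,0],1],
    [[0,0,14],[0,0,0],1],
    [[0,0,9],[0,0,0],1],
    [[0,0,0],[0,0,0],1],
    [[0,0,0],[0,0,0],1],
    [[0,0,0],[0,0,0],1]
  ]
}}

```text
time_s: 15.85
tool_pos: [0.6402, -0.2586, 0.2471]
tool_rot: [-180.0, 0.1, 163.6]
force: [-0.1, 0.2, 1.2]
grip_width: 0.0084
grasp_force: 15.0
```

Run:
```python
from snap import *
st()
o=env.get_obs(); y=np.radians(o["tool_rot"][2]); e=1e3*(np.array([.6395,-.2590])-o["tool_pos"][:2])
print("need tool",e@[np.cos(y),np.sin(y)],e@[np.sin(y),-np.cos(y)],1e3*(o["tool_pos"][2]-.2457))
a=snap("scene","s6"); b=snap("side","d6"); c=snap("wrist","w6")
Q=np.hstack([cv2.resize(a[0][170:320,60:260],(400,300)),cv2.resize(b[0][150:300,400:600],(400,300))])
cv2.imwrite("pics/m6.png",np.vstack([Q,np.hstack([cv2.resize(c[0],(400,300)),cv2.resize(a[0],(400,300))])]))
# independent look: chair vs lens in each fixed view
u=np.array([np.cos(np.radians(73.5)),np.sin(np.radians(73.5))]); n=np.array([u[1],-u[0]])
for nm,(p,d,T,k) in(("scene",a),("side",b)):
    P=cloud(d,T,k); q=P[...,:2]-[.5906,-.4206]; s=q@u; t=q@n; Z=P[...,2]
    h=cv2.cvtColor(p,cv2.COLOR_BGR2HSV)
    m=(s>.11)&(s<.2)&(abs(t)<.04)&(Z>.15)&(Z<.225); print(nm,m.sum(),"s",np.percentile(s[m],[1,99]).round(4),"t",np.percentile(t[m],[1,99]).round(4),"z",np.percentile(Z[m],[1,99]).round(4))
    m=(s>.12)&(s<.165)&(abs(t)<.04)&(abs(Z-.2075)<.006); 
    if m.sum()>10: print(" seat z",np.median(Z[m]).round(4),m.sum(),cv2.minAreaRect(np.c_[s[m],t[m]].astype(np.float32)*1e3))
    m=(s>-.02)&(s<.003)&(abs(t)<.025)&(Z>.18)&(Z<.24); print(" lens",m.sum(),"smax",np.percentile(s[m],99).round(4),"t",np.percentile(t[m],[1,99]).round(4),"z",np.percentile(Z[m],[1,99]).round(4))
```

```text
t 15.85 pos [ 0.6402 -0.2586  0.2471] rot [-1.7999e+02  9.0000e-02  1.6358e+02] F [-0.1  0.2  1.2] w 0.0084 g 14.9999241673504 q [  1.  24.  27.  77. -11.  81. 101.]
need tool 0.5210057475101426 -0.591306419933826 1.3850894882160292
scene 687 s [0.1283 0.1743] t [-0.0214  0.0254] z [0.1649 0.2229]
 seat z 0.2088 347 ((144.75845336914062, 1.1486644744873047), (49.01833724975586, 36.6047477722168), 86.59928131103516)
 lens 282 smax 0.0013 t [-0.012   0.0174] z [0.1974 0.2267]
side 619 s [0.1268 0.1727] t [-0.0249  0.0236] z [0.1636 0.2235]
 seat z 0.2075 369 ((145.58663940429688, 0.2886333465576172), (38.75578308105469, 50.75990295410156), 0.033126380294561386)
 lens 195 smax -0.0007 t [-0.0163  0.0107] z [0.1987 0.2255]
```

View pics/m6.png

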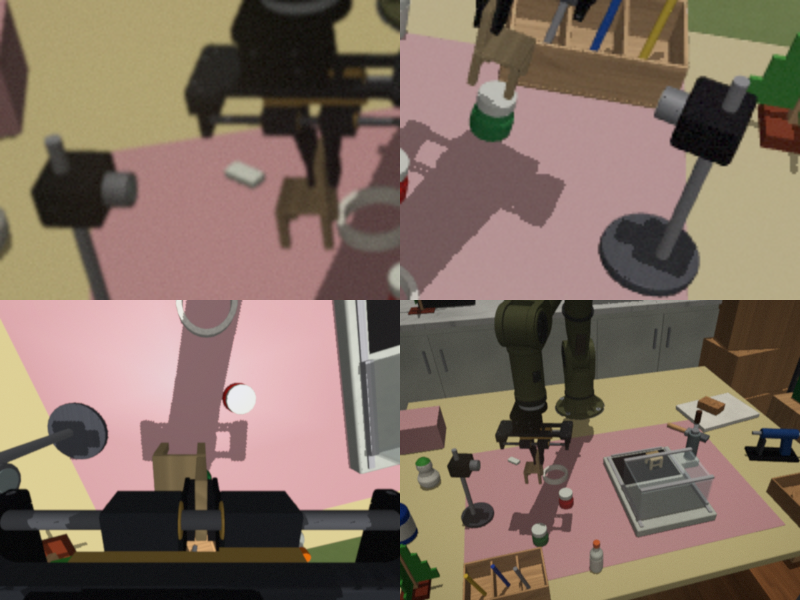

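All views put the chair on the axis within about 1–2 mm: the seat spans 128–174 mm from the lens, chair and lens heights agree, and the stool and camera are in place. I trim the small remainder and let it settle.

Request:
{"method": "drive_tool", "body": {
  "moves": [
    [[0.5,-0.5,0.7],[0,0,0],1],
    [[0,0,0],[0,0,0],1],
    [[0,0,0],[0,0,0],1],
    [[0,0,0],[0,0,0],1],
    [[0,0,0],[0,0,0],1],
    [[0,0,0],[0,0,0],1]
  ]
}}

```text
time_s: 16.5
tool_pos: [0.6389, -0.2588, 0.2455]
tool_rot: [180.0, 0.0, 163.6]
force: [0.2, -0.0, 0.0]
grip_width: 0.0079
grasp_force: 15.0
```

Run:
```python
from snap import *
st(); print(env.sign_off())
```

```text
t 16.5 pos [ 0.6389 -0.2588  0.2455] rot [1.7999e+02 1.0000e-02 1.6357e+02] F [ 0.2 -0.   0. ] w 0.0079 g 14.99996347061824 q [  1.  24.  27.  78. -11.  80. 101.]
the job is handed in; nothing more can be done
None
```

The job is handed in at 16.5 s: the hood is wound fully back to its stop, and the chair is held still and upright facing the lens, 15 cm away and on the axis to within about 2 mm by my measurements, with the stool and camera left as they were.

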